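Pin the coffee grinder's collar

TASK

Refit the stop pin of the coffee grinder: take it from the wooden tool block, put it into the hole of the grinder's collar and, pressing only lightly, work the collar round clockwise (seen from above) until the pin drops into the seat hole hidden underneath. Then push the pin fully home and let go of it; leave the cups, the teaspoon and the tea box as they stand.

Things in the scene. Friction and masses are not known exactly. Their poses are not given: they have to be found in the camera images.
- grinder: coffee grinder, hopper off, fixed: round grey body 152 mm across at the foot, 137 mm at the top, 200 mm tall. Origin at the centre of its underside, z up; its front (drawer, button) faces -x at yaw 0. On top, inside a 137 mm aluminium rim that ends 185 mm above the worktop, sits the collar, which turns about the grinder's z axis
- collar_axis (a point): fixed point on the axis about which the collar turns, level with the collar's flat upper face (188 mm above the worktop). The collar is an aluminium ring, 122 mm across and 10 mm thick, with a ribbed neck 54 mm across and 12 mm high in the middle. It turns against a steady friction of about 0.12 N m, stays where it is left, and can be turned by the pin in its hole or by the neck
- collar_hole (a point): centre of the collar's one hole at the collar's upper face, 45 mm from the axis; it goes round with the collar. Upright, right through the 10 mm collar, 10 mm in diameter, mouth chamfered 1.2 mm. It starts on the side of the grinder nearest the robot
- seat_face (a point): fixed point on the axis, level with the flat face of the steel ring under the collar (178 mm above the worktop), hidden by the collar. That ring does not turn. Its one seat hole, 45 mm from the axis, 11 mm wide, 20 mm deep, chamfered 1.5 mm, is neither visible nor measured: it lies 20 to 70 degrees clockwise, seen from above, of where the collar's hole is at the start
- pin: steel stop pin, 62 mm long, 40 to 70 g, upright in the tool block. Origin at the centre of its lower end, z along it towards the head. Shank 8 mm thick from 0 to 28 mm with a 3 mm tapered nose, washer 18 mm wide from 28 to 31 mm, dark barrel 14 mm thick from 31 to 62 mm to grip. Standing on the hidden ring its washer is 18 mm over the collar; fully home the washer rests on the collar
- pin_tip (a point): centre of the pin's lower end
- tool_block: wooden block 120 x 54 x 36 mm, fixed, to the left of the grinder. Origin at the centre of its underside, x along its length. The pin stands in a 10 mm hole 30 mm along +x from the centre, its washer on the block's top; 43 mm along -x a short brush stands up to 100 mm above the worktop
- cup_a: cream espresso cup 59 x 84 x 56 mm, behind and left of the grinder, to be left alone. Origin at the centre of its underside
- cup_b: cream espresso cup 59 x 84 x 56 mm, in front of the grinder, to be left alone. Origin at the centre of its underside
- teaspoon: steel teaspoon 139 x 30 x 10 mm lying on the worktop in front, to be left alone. Origin at the centre of its underside
- tea_box: upright tea box 69 x 71 x 122 mm at the left, to be left alone. Origin at the centre of its underside

How it is judged:
On the way, in this order (a step that is already met when the one before it is completed fails the run):
1. the pin stands in the collar's hole (z of pin_tip in the frame of grinder below 0.184 m and horizontal distance between pin_tip and collar_hole below 0.004 m), for 0.1 s.
2. the pin has gone through the collar into the hidden seat hole (z of pin_tip in the frame of grinder below 0.17 m and horizontal distance between pin_tip and collar_hole below 0.004 m), for 0.1 s.
At the end, for the whole second after the job is handed in: The pin stands upright through the collar's hole and in the hidden seat hole, home to within 2.5 mm (its lower end at least 25.5 mm below the collar's upper face and within 4 mm of the hole's axis), released and at rest (z of pin_tip in the frame of grinder below 0.1625 m and horizontal distance between pin_tip and collar_hole below 0.004 m and angle between pin's own z axis and vertical below 0.12 rad and linear speed of pin below 0.02 m/s and contact force between the fingers and pin below 0.1 N); the robot touches nothing.
It fails at once if the pin is pressed or forced against the grinder with more than 20 N before it is in the seat hole (contact force between pin and grinder above 20 N and z of pin_tip in the frame of grinder above 0.174 m).
It fails at once if the pin is pressed or forced against the grinder with more than 40 N (contact force between pin and grinder above 40 N).
It fails at once if a cup, the teaspoon or the tea box is moved more than 4 cm (distance of any of cup_a, cup_b, teaspoon, tea_box from where it was at the start of the episode above 0.04 m).
It also fails if it takes over 58 s, if anything falls off the work surface, if the arm or the gripper's body presses on something with over 40 N, if the wrist force passes 120 N, or if a joint passes its speed limit or range.

ROBOT

A 6-joint arm with a two-finger parallel gripper is mounted at the origin on a cart in front of the work surface, level with it; the furniture and walls round the work are solid. World frame = base frame: x ahead of the robot, y to its left, z up, the work surface at z = 0. Lengths are in m, angles in rad, forces in N, time in s.
With the tool pointing down it reaches from about 0.325 to 0.9 m from the base axis. Payload 6.1 kg.
Tool frame: the origin (TCP) lies midway between the tips of the shut fingers; the grasp point (between the pads) lies 19 mm behind it (grasp_offset is the z of the grasp point in the tool frame, in m); z points along the fingers, y is the line along which they close (so a half turn about z gives the same grasp; the last joint's range is limited). The gripper opens to 87 mm and grips with 3 to 60 N. Pads are 19 mm wide; open, the fingers measure 117 mm over their backs; the gripper's body (75 mm by 190 mm) begins 51 mm behind the grasp point.
Start: joints at [1.153, 0.22, 1.526, -0, 1.395, -0.126], TCP at [0.18, 0.599, 0.192] pointing down, gripper open.
Joint ranges: [-2.98, 2.98], [-0.91, 2.08], [0.09, 2.57], [-1.24, 4.39], [0.2, 2.65], [-2.68, 2.68]. Speed limits (rad/s): [2.57, 2.57, 3.01, 3.14, 3.14, 3.14].

INTERFACE

Orientations are given as a 3x3 rotation matrix whose columns are the frame's x, y, z axes.
In Python, from bench import observe, read_camera, camera_model, job_done, grasp_offset gives the robot as it stands.
- The arm moves only by the shell command python3 -m crank 'ROWS'. ROWS is a JSON object whose one key "moves" holds a list of rows, each a list of 7 numbers: the turn, a rotation vector about the tool's x, y, z in degrees, then the shift along the tool's x, y, z in mm, then the opening, from 0 (shut) to 1 (fully open). A call has 1 to 12 rows; each row is the pose to reach, as a shift and turn from the pose commanded when the call began, along the tool's axes at that moment; what a row does not reach only later rows make up. A row lasts 1/10 s, in which the tool goes at most 50 mm and 8.59 degrees, less where a joint would pass 70% of its speed; a pose out of reach is approached as far as the arm can. A call with a gripper value outside its range is refused whole. The fingers move at their own pace and stop on an object; the grip force is fixed at half the most. Time passes only in rows, so rows that repeat a pose let the fingers close. It gives the time, the measured TCP pose, the force, the opening and the grip force at its end, in the units of the state.
- observe(): the state, without advancing time (a new reading comes with each control period).
- read_camera(name): name is "side" or "top" or "wrist"; returns (picture, depth): 420x560x3 uint8, blue, green, red; 420x560 float32, m along the optical axis (not along the pixel's ray), 0 where there is no reading.
- camera_model(name): a dict with "mtx" (3x3 intrinsics, pixels), "D" ([k1, k2, p1, p2, k3] as OpenCV has them; the pictures are not rectified), "R" (3x3) and "t" (3): a world point X has camera coordinates R X + t; the wrist camera has in their place "hand_eye" (4x4, takes a point from camera to tool coordinates, whose origin is the TCP and whose axes are the flange's). Camera axes: x right, y down, z forward; pixel columns grow to the right and rows downward; lengths in m; the calibration is good to about 2 mm. A picture is of the moment at which its call begins: read the wrist's pose just before it. camera_model takes no time and is no camera call.
- job_done(): hands the job in; it is judged then, once.
The state is a dict: "clock": time; "joint_pos": joint angles; "joint_vel": joint speeds; "joint_torque": joint torques, N m; "eef_pos": TCP position; "orientation": TCP orientation; "wrist_force": force on the tool from outside, world axes, zero at the start; "moment": the same for the moment, N m; "width": opening from 0.0 (shut) to 1.0 (fully open); "grip_force": force on a finger pad.
Only numpy, scipy, OpenCV 4.12 (cv2) and the standard library are available. Lean on these libraries where they do the work, as an engineer would, in place of code of your own. Each camera call takes 0.05 s, during which the arm holds its last target. There are 200 camera calls.

## Working session

There is one attempt and no reset: what is moved stays moved. The work goes in short steps, Python scripts to look and compute and a shell command to move; the robot and the scene stay as the last step left them, time stands still between calls to the robot, and variables do not carry over. Pictures are saved under pics/ and viewed, at most 10 in all, crops included, and the job is handed in when it is done.

```bash
mkdir -p pics; python3 - <<'E'
from bench import *
import cv2,numpy as np
s=observe();print({k:np.round(v,3).tolist() for k,v in s.items()},grasp_offset)
for n in ("side","top","wrist"):
    p,d=read_camera(n);cv2.imwrite(f"pics/{n}0.png",p);np.save(f"pics/{n}0.npy",d)
    m=camera_model(n);print(n,{k:np.round(v,3).tolist() for k,v in m.items()})
E
```

```text
{'clock': 0.0, 'joint_pos': [1.153, 0.221, 1.528, 0.0, 1.395, -0.126], 'joint_vel': [-0.001, -0.0, -0.003, -0.0, 0.002, 0.001], 'joint_torque': [-0.001, -49.462, -38.736, 0.07, 0.058, -0.0], 'eef_pos': [0.18, 0.598, 0.191], 'orientation': [[-0.958, 0.288, -0.001], [0.288, 0.958, -0.002], [0.0, -0.002, -1.0]], 'wrist_force': [-0.33, 0.246, 0.582], 'moment': [-0.032, -0.005, -0.014], 'grip_force': 0.0, 'width': 0.998} -0.0187
side {'mtx': [[466.457, 0.0, 284.817], [0.0, 466.457, 211.837], [0.0, 0.0, 1.0]], 'D': [-0.085, 0.0, 0.0, 0.0, 0.0], 'R': [[0.875, -0.484, -0.016], [-0.343, -0.595, -0.727], [0.342, 0.641, -0.687]], 't': [-0.37, 0.344, 0.831]}
top {'mtx': [[398.987, 0.0, 279.117], [0.0, 398.987, 210.895], [0.0, 0.0, 1.0]], 'D': [-0.106, 0.0, 0.0, 0.0, 0.0], 'R': [[-0.009, -0.999, -0.038], [-0.992, 0.014, -0.125], [0.125, 0.037, -0.991]], 't': [0.175, 0.532, 1.071]}
wrist {'mtx': [[301.668, 0.0, 276.467], [0.0, 301.668, 210.963], [0.0, 0.0, 1.0]], 'D': [-0.004, 0.0, 0.0, 0.0, 0.0], 'hand_eye': [[-0.0, -0.952, -0.305, 0.084], [1.0, -0.001, 0.001, -0.001], [-0.001, -0.305, 0.952, -0.193], [0.0, 0.0, 0.0, 1.0]]}
```

View pics/side0.png

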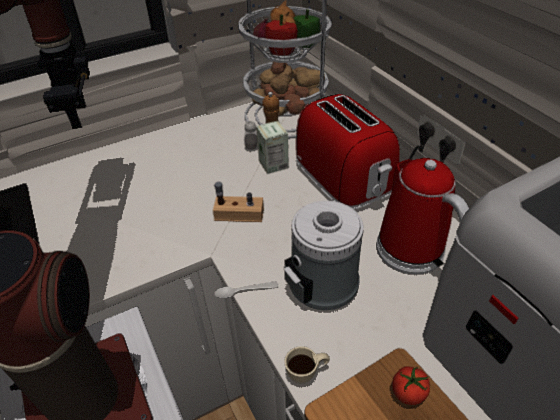

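View pics/top0.png

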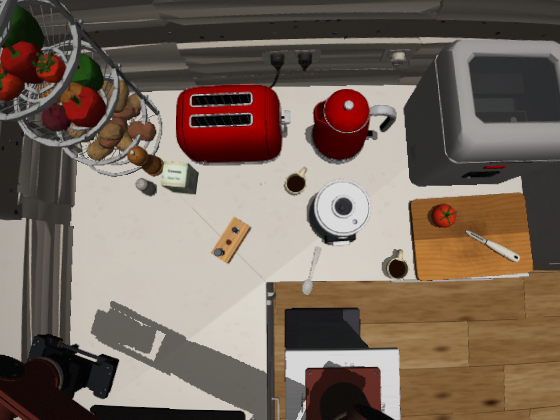

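View pics/wrist0.png

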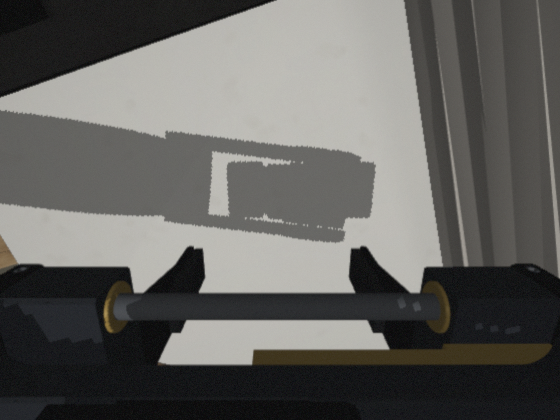

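The side view shows the block at about (239,208), with the tall brush at (219,188) and the short pin at (249,197). The grinder's neck is at (328,215). In the top view the block is at (231,241), the grinder at (342,210) and the cups at (296,183) and (397,266). I'll zoom in on both views.

```bash
python3 - <<'E'
import cv2,numpy as np
s=cv2.imread("pics/side0.png");t=cv2.imread("pics/top0.png")
f=lambda p,x,y:cv2.resize(p[y:y+75,x:x+100],(400,300),interpolation=cv2.INTER_CUBIC)
cv2.imwrite("pics/z0.png",np.vstack([np.hstack([f(s,190,160),f(s,280,190)]),np.hstack([f(t,190,205),f(t,295,170)])]))
E
```

```text
(no output)
```

View pics/z0.png

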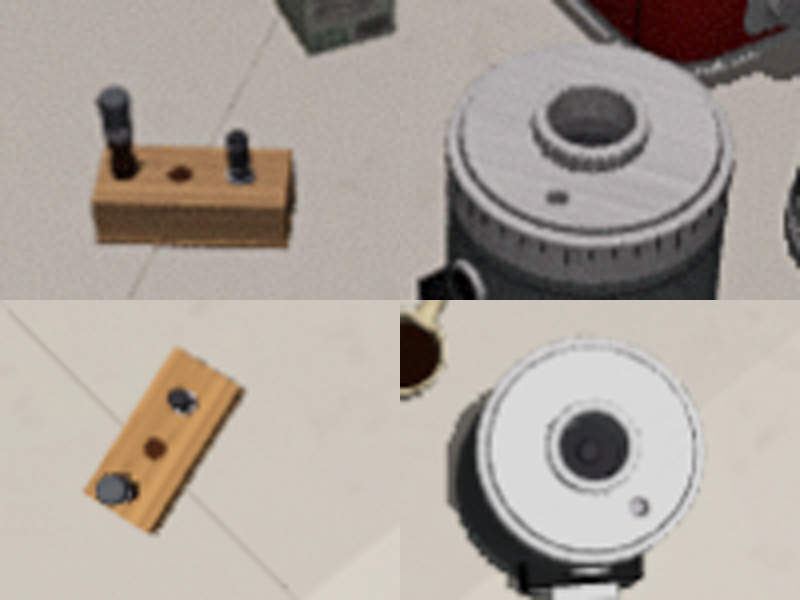

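```bash
cat > h.py <<'E'
import cv2,numpy as np
from bench import *
def proj(n,X):
    m=camera_model(n)
    return cv2.projectPoints(np.float64(X).reshape(-1,1,3),cv2.Rodrigues(m["R"])[0],np.float64(m["t"]),np.float64(m["mtx"]),np.float64(m["D"]))[0][:,0]
def ray(n,px):
    m=camera_model(n);u=cv2.undistortPoints(np.float64(px).reshape(1,1,2),np.float64(m["mtx"]),np.float64(m["D"]))[0,0]
    R=np.array(m["R"]);return -R.T@m["t"],R.T@np.r_[u,1]
def atz(n,px,z):
    c,d=ray(n,px);return c+d*(z-c[2])/d[2]
def tri(a,b):
    (c,d),(e,f)=ray("side",a),ray("top",b)
    k=np.linalg.lstsq(np.c_[d,-f],e-c,rcond=None)[0]
    return (c+d*k[0]+e+f*k[1])/2,np.linalg.norm(c+d*k[0]-e-f*k[1])
E
python3 - <<'E'
from h import *
g=lambda x,y,ox,oy:((x+.5)/4-.5+ox,(y+.5)/4-.5+oy)
P={"pinhead":((237,134,190,160),(178,98,190,205),.070),"hole":((157,198,280,190),(239,206,295,170),.188),
"neck":((192,112,280,190),(195,146,295,170),.2),"brushtop":((113,95,190,160),(112,188,190,205),.1),"blockhole":((180,174,190,160),(155,149,190,205),.036)}
for k,(a,b,z) in P.items():
    A,B=g(*a),g(*b);X,e=tri(A,B)
    print(k,X.round(4),round(e,4),"at z: side",atz("side",A,z).round(4),"top",atz("top",B,z).round(4))
D=np.load("pics/side0.npy");
E
```

```text
pinhead [0.4832 0.2894 0.0703] 0.0022 at z: side [0.4844 0.2893 0.07  ] top [0.4822 0.2898 0.07  ]
hole [ 0.4889 -0.0158  0.1859] 0.0012 at z: side [ 0.4883 -0.0176  0.188 ] top [ 0.4881 -0.0152  0.188 ]
neck [0.5237 0.0111 0.2015] 0.0024 at z: side [0.5259 0.0121 0.2   ] top [0.5229 0.0114 0.2   ]
brushtop [0.422  0.3285 0.0987] 0.0013 at z: side [0.4222 0.3267 0.1   ] top [0.4214 0.3285 0.1   ]
blockhole [0.4511 0.3105 0.0354] 0.0028 at z: side [0.4521 0.3094 0.036 ] top [0.4497 0.3109 0.036 ]
```

```bash
cat >> h.py <<'E'
def rel(p,yaw=None):
    "shift in tool mm and z turn deg to bring TCP to p with tool y at world angle yaw (deg)"
    s=observe();R=np.array(s["orientation"]);d=R.T@(np.array(p)-s["eef_pos"])*1000
    y=np.degrees(np.arctan2(R[1,1],R[0,1]));print("pos",np.round(s["eef_pos"],4),"yaw",y.round(1),"j",np.round(s["joint_pos"],2),"F",np.round(s["wrist_force"],1),"clk",s["clock"])
    print("shift",d.round(1),"turn z",None if yaw is None else round((y-yaw+90)%180-90,1))
E
python3 - <<'E'
from h import *
for px in [(165,163),(196,163),(196,190),(162,191),(178,176)]: print("box top",atz("top",px,.122).round(3))
rel([.4832,.2894,.17],57.4)
E
```

```text
box top [0.656 0.469 0.122]
box top [0.654 0.385 0.122]
box top [0.581 0.383 0.122]
box top [0.581 0.474 0.122]
box top [0.62  0.432 0.122]
pos [0.1796 0.5981 0.1914] yaw 73.3 j [ 1.15  0.22  1.53  0.    1.39 -0.13] F [0.1 0.6 0. ] clk 0.15
shift [-379.6 -208.2   21.6] turn z 15.9
```

```bash
python3 -m crank '{"moves":[[0,0,2,-20,-11,0,1],[0,0,4,-60,-33,0,1],[0,0,6,-100,-55,0,1],[0,0,8,-140,-77,2,1],[0,0,10,-180,-99,5,1],[0,0,12,-220,-121,8,1],[0,0,14,-260,-143,12,1],[0,0,16,-300,-165,16,1],[0,0,16,-340,-187,20,1],[0,0,16,-365,-200,20,1],[0,0,16,-379,-208,20,1],[0,0,16,-379,-208,20,1]]}'
python3 - <<'E'
from h import *
rel([.4832,.2894,.17],57.4)
p,d=read_camera("wrist");cv2.imwrite("pics/w1.png",p);np.save("pics/w1.npy",d)
E
```

```text
clock: 1.35
eef_pos: [0.4839, 0.2891, 0.172]
orientation: [[-0.84, 0.543, -0.0], [0.543, 0.84, -0.0], [0.0, -0.0, -1.0]]
wrist_force: [-0.3, 0.2, -0.1]
width: 1.001
grip_force: 0.0
pos [0.4839 0.2891 0.172 ] yaw 57.1 j [ 0.4   0.09  1.71 -0.    1.34 -0.6 ] F [-0.3  0.2 -0.1] clk 1.35
shift [ 0.7 -0.1  2. ] turn z -0.3
```

View pics/w1.png

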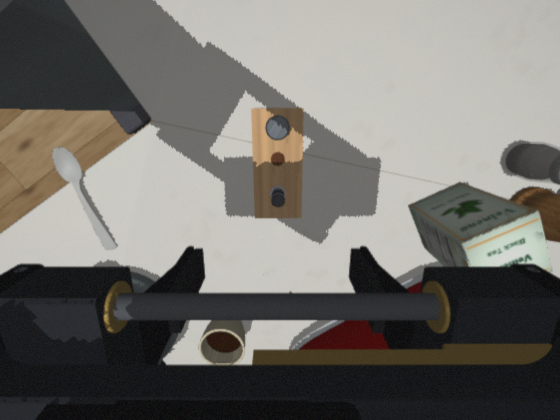

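The wrist view shows the block centred at (277,163), with the pin head at about (278,193) and the brush at (278,127). I'll check the pin position with this third view.

```bash
cat >> h.py <<'E'
def wproj(X,s):
    m=camera_model("wrist");H=np.array(m["hand_eye"]);R=np.array(s["orientation"])
    T=(np.atleast_2d(X)-s["eef_pos"])@R; C=(T-H[:3,3])@H[:3,:3]
    return cv2.projectPoints(C.reshape(-1,1,3),np.zeros(3),np.zeros(3),np.float64(m["mtx"]),np.float64(m["D"]))[0][:,0]
def wray(px,z,s):
    m=camera_model("wrist");H=np.array(m["hand_eye"]);R=np.array(s["orientation"])
    u=cv2.undistortPoints(np.float64(px).reshape(1,1,2),np.float64(m["mtx"]),np.float64(m["D"]))[0,0]
    d=R@H[:3,:3]@np.r_[u,1];c=np.array(s["eef_pos"])+R@H[:3,3];return c+d*(z-c[2])/d[2]
E
python3 - <<'E'
from h import *
s=observe();p=cv2.imread("pics/w1.png")
print(wproj([[.4832,.2894,.07],[.4832,.2894,.036],[.4511,.3105,.036]],s).round(1))
c=p[175:215,258:298];print(c.min(axis=2)[:, 10:34:1][4:40:2])
g=cv2.cvtColor(c,cv2.COLOR_BGR2GRAY);m=(g<70);ys,xs=np.nonzero(m);print(xs.min()+258,xs.max()+258,ys.min()+175,ys.max()+175)
for px in [(278,192),(278,193)]: print(wray(px,.07,s).round(4))
E
```

```text
[[276.5 201.5]
 [276.5 193.2]
 [276.8 158.9]]
[[63 63 62 61 61 63 64 65 68 64 64 63 61 64 62 62 58 59 59 61 61 62 59 62]
 [65 61 64 61 62 63 63 63 64 63 64 65 62 59 62 61 58 59 60 62 57 57 62 62]
 [64 63 65 62 61 63 64 62 65 64 60 60 61 62 60 61 61 59 61 63 59 62 61 62]
 [64 63 62 58 61 64 67 68 79 79 81 77 72 64 61 61 60 60 63 62 60 61 62 62]
 [65 63 62 62 74 87 88 89 81 80 80 86 90 88 85 72 61 59 60 62 61 61 62 61]
 [64 63 68 85 94 81 63 56 50 55 54 53 51 62 81 90 84 63 62 61 61 60 62 64]
 [65 66 89 89 78 48 37 35 32 33 31 34 35 37 50 61 85 85 65 60 61 62 63 63]
 [65 67 91 79 47 35 43 44 53 48 47 54 51 48 35 40 77 90 65 64 62 61 59 63]
 [65 66 85 74 48 49 40 35 42 38 38 41 39 42 49 54 67 87 65 60 61 61 60 63]
 [65 63 59 68 44 38 40 41 44 37 43 43 44 39 35 45 69 64 60 62 59 61 61 63]
 [63 63 60 55 40 40 41 40 41 38 42 43 41 39 40 40 47 59 61 62 62 61 61 63]
 [62 63 61 52 41 39 42 37 39 35 41 40 41 40 42 38 48 60 61 61 61 61 60 63]
 [63 62 63 54 39 43 39 41 44 40 42 41 42 44 40 43 47 60 61 62 59 60 60 61]
 [66 61 60 61 54 44 38 41 42 41 43 43 43 40 44 54 58 62 60 60 63 61 61 62]
 [63 61 59 62 62 62 62 58 52 54 55 54 57 58 59 61 59 63 65 63 60 61 60 63]
 [65 62 61 61 61 64 62 64 63 65 61 61 59 61 62 63 64 63 63 62 62 61 59 63]
 [65 64 63 61 62 63 62 63 62 60 60 61 61 61 60 64 64 65 63 62 62 61 60 61]
 [61 63 63 64 59 61 64 61 63 62 63 61 64 62 60 62 61 65 60 64 59 61 61 63]]
271 284 188 206
[0.4756 0.2961 0.07  ]
[0.4765 0.2955 0.07  ]
```

Prediction and view agree to about 1 mm: the head is at (277.7,200) and was predicted at (276.5,201.5). I'll descend and grip.

```bash
python3 -m crank '{"moves":[[0,0,0,1,0.6,20,1],[0,0,0,1.4,0.6,55,1],[0,0,0,1.4,0.6,90,1],[0,0,0,1.4,0.6,115,1],[0,0,0,1.4,0.6,129,1],[0,0,0,1.4,0.6,129,1],[0,0,0,1.4,0.6,129,0.5],[0,0,0,1.4,0.6,129,0],[0,0,0,1.4,0.6,129,0],[0,0,0,1.4,0.6,129,0],[0,0,0,1.4,0.6,129,0],[0,0,0,1.4,0.6,129,0]]}'
```

```text
clock: 2.6
eef_pos: [0.4823, 0.2916, 0.0435]
orientation: [[-0.841, 0.541, 0.0], [0.541, 0.841, 0.0], [-0.0, 0.0, -1.0]]
wrist_force: [0.9, 0.0, 0.0]
width: 0.535
grip_force: 0.0
```

```bash
python3 -m crank '{"moves":[[0,0,0,0,0,0,0],[0,0,0,0,0,0,0],[0,0,0,0,0,0,0],[0,0,0,0,0,0,0],[0,0,0,0,0,0,0],[0,0,0,0,0,0,0],[0,0,0,0,0,0,0],[0,0,0,0,0,0,0],[0,0,0,0,0,0,0],[0,0,0,0,0,0,0]]}'
```

```text
clock: 3.6
eef_pos: [0.4821, 0.2916, 0.0432]
orientation: [[-0.841, 0.541, -0.0], [0.541, 0.841, -0.0], [0.0, -0.0, -1.0]]
wrist_force: [-1.0, 0.6, 0.4]
width: 0.006
grip_force: 0.0
```

The fingers shut completely (width 0.006), so they missed the pin. I'll look.

```bash
python3 - <<'E'
from h import *
rel([.4832,.2894,.17],57.4)
s,_=read_camera("side");w,_=read_camera("wrist");t,_=read_camera("top")
cv2.imwrite("pics/a2s.png",s);cv2.imwrite("pics/a2w.png",w)
f=lambda p,x,y:cv2.resize(p[y:y+75,x:x+100],(400,300),interpolation=cv2.INTER_CUBIC)
cv2.imwrite("pics/z2.png",np.vstack([np.hstack([f(s,190,150),f(t,190,195)]),np.hstack([f(w,200,120),f(w,230,195)])]))
E
```

```text
pos [0.4821 0.2916 0.0432] yaw 57.3 j [ 0.4   0.23  1.81 -0.    1.1  -0.6 ] F [-1.   0.6  0.4] clk 3.6
shift [  -2.1   -1.2 -126.8] turn z -0.1
```

View pics/z2.png

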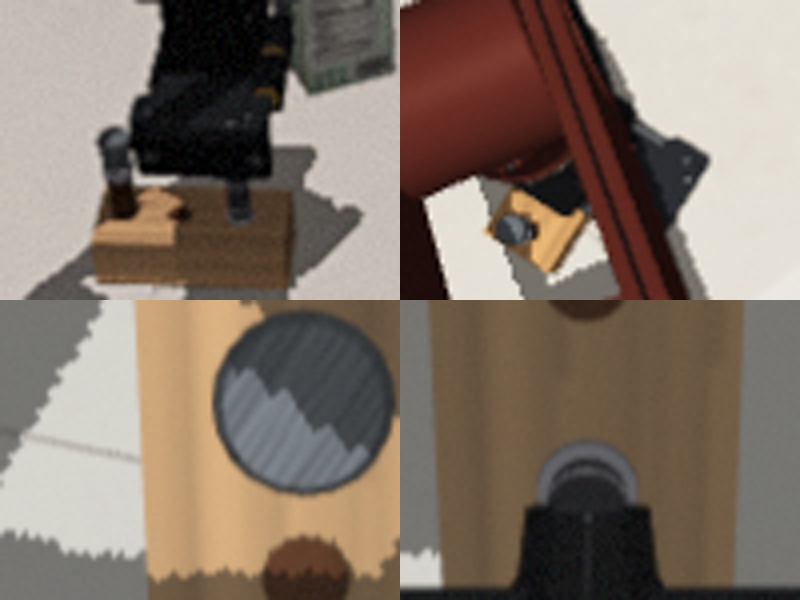

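```bash
python3 - <<'E'
from h import *
s=observe()
print("obs brush",wray((275.5,145),.1,s).round(4),"washer ctr",wray((276.5,242),.039,s).round(4), "hole",wray((276.3,191.5),.036,s).round(4))
print("pred tip",wproj([s["eef_pos"],np.array(s["eef_pos"])+[0,0,.0187]],s).round(1))
print(wproj([[.4832,.2894,.07],[.4832,.2894,.0375],[.422,.3285,.1]],s).round(1))
for px in [(277.7,200)]:print("w1",px)
D,_=None,None
d=np.load("pics/w1.npy");print("depth w1 head",d[196:204,274:282].round(3)[::3,::3],"brush",d[127,278])
w=cv2.imread("pics/a2w.png");cv2.imwrite("pics/z3.png",cv2.resize(w[200:380,180:380],(800,720))[:600])
E
```

```text
obs brush [0.4221 0.3289 0.1   ] washer ctr [0.484  0.2897 0.039 ] hole [0.4536 0.3091 0.036 ]
pred tip [[277.3 240.9]
 [277.4 252.7]]
[[275.4 261.6]
 [275.5 240.4]
 [274.5 145.3]]
w1 (277.7, 200)
depth w1 head [[0.305 0.304 0.304]
 [0.307 0.306 0.305]
 [0.305 0.307 0.307]] brush 0.2556351
```

View pics/z3.png

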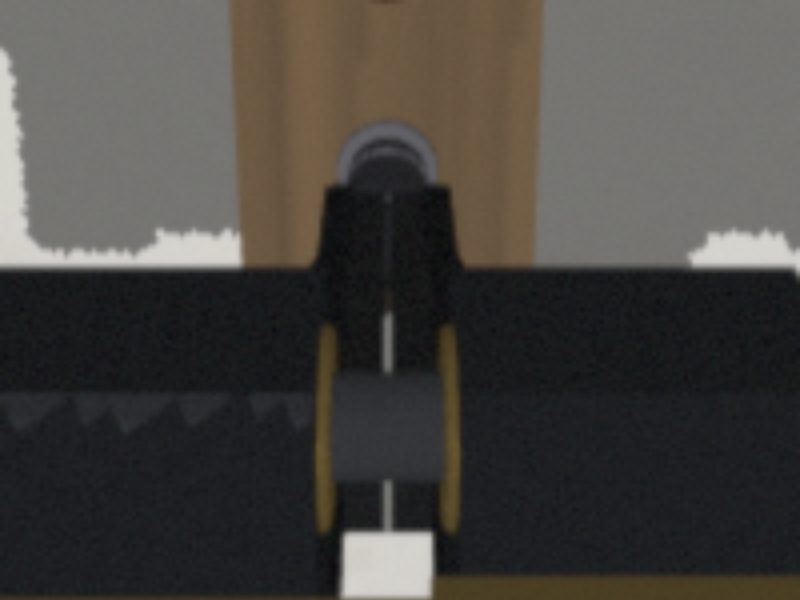

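The shut fingers end at about row 247, and the washer is visible beyond them at (276,242). The fingertips seem not to be at the barrel's height, so I'll check them with the depth image.

```bash
cat >> h.py <<'E'
def wtool(px,d):
    m=camera_model("wrist");H=np.array(m["hand_eye"])
    u=cv2.undistortPoints(np.float64(px).reshape(1,1,2),np.float64(m["mtx"]),np.float64(m["D"]))[0,0]
    return H[:3,:3]@(np.r_[u,1]*d)+H[:3,3]
E
python3 - <<'E'
from h import *
s=observe();R=np.array(s["orientation"])
p,d=read_camera("wrist")
for c in (270,276,284):
  for r in (228,234,238,241,244,246,248,250,254,258,262,266,272,280):
    T=wtool((c,r),d[r,c]);print(c,r,d[r,c].round(4),(T*1000).round(1),"world",(R@T+s["eef_pos"]).round(4))
E
```

```text
270 228 0.213 [ 7.2 -5.1  6.3] world [0.4733 0.2911 0.0369]
270 234 0.2121 [ 3.5 -5.1  4.1] world [0.4764 0.2892 0.0391]
270 238 0.2056 [ 3.3 -5.  -2.7] world [0.4766 0.2892 0.0459]
270 241 0.2018 [ 2.9 -4.9 -6.8] world [0.477  0.289  0.0501]
270 244 0.1978 [  2.6  -4.8 -11.1] world [0.4773 0.289  0.0544]
270 246 0.1938 [  3.1  -4.7 -15.2] world [0.477  0.2893 0.0585]
270 248 0.177 [  8.9  -4.4 -31. ] world [0.4722 0.2927 0.0742]
270 250 0.1745 [  8.9  -4.3 -33.6] world [0.4723 0.2927 0.0768]
270 254 0.1691 [  9.   -4.2 -39.2] world [0.4722 0.2929 0.0824]
270 258 0.1644 [  9.   -4.1 -44.1] world [0.4723 0.293  0.0874]
270 262 0.1596 [  9.2  -4.  -49.2] world [0.4722 0.2932 0.0924]
270 266 0.157 [  8.4  -4.  -52.1] world [0.4729 0.2928 0.0953]
270 272 0.1491 [  9.4  -3.8 -60.1] world [0.4722 0.2935 0.1034]
270 280 0.1432 [  8.7  -3.7 -66.5] world [0.4728 0.2932 0.1098]
276 228 0.2132 [ 7.1 -0.9  6.4] world [0.4756 0.2947 0.0368]
276 234 0.2095 [ 4.4 -0.9  1.8] world [0.4779 0.2932 0.0415]
276 238 0.2027 [ 4.4 -0.9 -5.4] world [0.4779 0.2932 0.0486]
276 241 0.1991 [ 4.  -0.9 -9.3] worl
[... 832 characters left out ...]
0429]
284 241 0.2042 [ 2.   4.5 -4.7] world [0.4829 0.2964 0.0479]
284 244 0.1993 [ 2.   4.4 -9.7] world [0.4828 0.2964 0.053 ]
284 246 0.1966 [  1.9   4.3 -12.6] world [0.4829 0.2962 0.0559]
284 248 0.176 [  9.3   3.8 -31.8] world [0.4763 0.2998 0.0751]
284 250 0.1735 [  9.3   3.7 -34.5] world [0.4763 0.2997 0.0777]
284 254 0.1689 [  9.1   3.6 -39.4] world [0.4764 0.2996 0.0827]
284 258 0.1651 [  8.7   3.5 -43.5] world [0.4767 0.2993 0.0867]
284 262 0.1605 [  8.7   3.4 -48.3] world [0.4766 0.2992 0.0915]
284 266 0.1567 [  8.5   3.3 -52.4] world [0.4767 0.299  0.0956]
284 272 0.15 [  8.9   3.1 -59.3] world [0.4763 0.299  0.1025]
284 280 0.1431 [  8.7   3.  -66.6] world [0.4764 0.2988 0.1098]
```

Depth shows the real fingertips about 30 mm behind the reported TCP. Their lower edge is at world z 0.0735, just above the pin's head at 0.070. The scene points agree across all three cameras, so I'll use the measured fingertip. I'll open, shift -2 mm in x and go 30 mm lower.

```bash
python3 -m crank '{"moves":[[0,0,0,0,0,0,0.4],[0,0,0,-1,0,0,0.4],[0,0,0,-2,0,0,0.4],[0,0,0,-2,0,0,0.4],[0,0,0,-2,0,0,0.4],[0,0,0,-2,0,0,0.4],[0,0,0,-2,0,6,0.4],[0,0,0,-2,0,12,0.4],[0,0,0,-2,0,18,0.4],[0,0,0,-2,0,24,0.4],[0,0,0,-2,0,29,0.4],[0,0,0,-2,0,29,0.4]]}'
python3 - <<'E'
from h import *
s=observe();p,d=read_camera("wrist");R=np.array(s["orientation"])
for c in (276,):
  for r in range(226,290,4):
    T=wtool((c,r),d[r,c]);print(c,r,(T*1000).round(1),"z",(R@T+s["eef_pos"])[2].round(4))
cv2.imwrite("pics/w4.png",p[200:380,180:380])
E
```

```text
clock: 5.0
eef_pos: [0.4829, 0.2901, 0.013]
orientation: [[-0.841, 0.54, -0.002], [0.54, 0.841, -0.001], [0.001, -0.002, -1.0]]
wrist_force: [-0.3, 0.6, -0.6]
width: 0.403
grip_force: 0.0
276 226 [ 19.8  -0.9 -23.3] z 0.0364
276 230 [ 17.   -0.9 -22.8] z 0.0358
276 234 [ 15.1  -0.9 -24.5] z 0.0375
276 238 [ 11.9  -0.9 -22.9] z 0.036
276 242 [  9.1  -0.9 -22.6] z 0.0357
276 246 [  7.8  -0.9 -25.6] z 0.0387
276 250 [  4.9  -0.9 -25.3] z 0.0383
276 254 [  6.2  -0.9 -33.4] z 0.0464
276 258 [  5.8  -0.9 -37.7] z 0.0507
276 262 [  5.5  -0.9 -42.1] z 0.0551
276 266 [  5.6  -0.9 -46.9] z 0.0599
276 270 [  6.4  -0.8 -52.8] z 0.0658
276 274 [  5.5  -0.8 -55.3] z 0.0683
276 278 [  4.1  -0.8 -56.9] z 0.0699
276 282 [  2.1  -0.8 -57.3] z 0.0703
276 286 [  0.   -0.8 -57.8] z 0.0708
```

```bash
python3 -m crank '{"moves":[[0,0,0,0,0,0,0],[0,0,0,0,0,0,0],[0,0,0,0,0,0,0],[0,0,0,0,0,0,0],[0,0,0,0,0,0,0],[0,0,0,0,0,0,0]]}'
```

```text
clock: 5.65
eef_pos: [0.484, 0.2906, 0.0145]
orientation: [[-0.841, 0.54, 0.0], [0.54, 0.841, 0.0], [-0.0, 0.0, -1.0]]
wrist_force: [-0.3, -0.6, 1.5]
width: 0.144
grip_force: 30.0
```

Gripped (width 0.144 = about 13 mm, 30 N). Next is the lift.

```bash
python3 -m crank '{"moves":[[0,0,0,0,0,-8,0],[0,0,0,0,0,-25,0],[0,0,0,0,0,-50,0],[0,0,0,0,0,-85,0],[0,0,0,0,0,-120,0],[0,0,0,0,0,-155,0],[0,0,0,0,0,-185,0],[0,0,0,0,0,-205,0],[0,0,0,0,0,-218,0],[0,0,0,0,0,-222,0],[0,0,0,0,0,-222,0],[0,0,0,0,0,-222,0]]}'
python3 - <<'E'
from h import *
s=observe();p,d=read_camera("wrist");R=np.array(s["orientation"])
for r in range(224,262,2):
    T=[wtool((c,r),d[r,c])*1000 for c in (272,277,282)];print(r,np.round(T,1).tolist())
cv2.imwrite("pics/w5.png",p)
rel([.4882,-.0163,.2365],82)
E
```

```text
clock: 6.85
eef_pos: [0.483, 0.2902, 0.2347]
orientation: [[-0.841, 0.541, -0.002], [0.541, 0.841, -0.001], [0.001, -0.002, -1.0]]
wrist_force: [0.6, 0.2, -0.5]
width: 0.148
grip_force: 30.0
224 [[-74.3, -7.2, 235.6], [-74.3, 0.3, 235.6], [-74.2, 7.9, 235.2]]
226 [[-76.7, -7.2, 233.3], [-77.0, 0.3, 234.3], [-77.1, 7.9, 234.6]]
228 [[-79.9, -7.2, 233.4], [-80.3, 0.3, 234.4], [-80.7, 7.9, 235.4]]
230 [[-83.7, -7.3, 234.9], [-83.6, 0.3, 234.6], [-84.1, 7.9, 235.8]]
232 [[-86.2, -7.3, 232.9], [-87.1, 0.3, 235.1], [-87.4, 8.0, 236.0]]
234 [[-89.8, -7.3, 233.8], [-90.1, 0.3, 234.5], [-89.8, 7.9, 233.6]]
236 [[-93.8, -7.3, 235.5], [3.6, -0.2, 0.3], [-93.3, 7.9, 234.3]]
238 [[2.0, -3.7, 0.3], [3.8, -0.2, -3.7], [-97.1, 8.0, 235.3]]
240 [[2.1, -3.6, -3.4], [3.5, -0.2, -6.6], [-100.4, 8.0, 235.4]]
242 [[2.5, -3.6, -7.6], [3.3, -0.2, -9.5], [-0.6, 3.2, -0.6]]
244 [[8.0, -3.3, -23.2], [8.5, -0.3, -24.4], [7.8, 2.8, -22.9]]
246 [[7.4, -3.3, -24.9], [7.5, -0.3, -25.0], [7.4, 2.8, -24.7]]
248 [[5.5, -3.3, -23.7], [6.0, -0.3, -24.6], [5.4, 2.8, -23.3]]
250 [[5.6, -3.3, -26.6], [6.3, -0.3, -28.1], [5.3, 2.8, -26.0]]
252 [[5.9, -3.2, -30.0], [7.0, -0.3, -32.4], [5.8, 2.7, -29.8]]
254 [[5.9, -3.2, -32.7], [6.3, -0.3, -33.5], [5.8, 2.6, -32.5]]
256 [[5.7, -3.2, -35.0], [6.6, -0.3, -36.8], [5.4, 2.6, -34.4]]
258 [[5.8, -3.1, -37.7], [5.7, -0.3, -37.5], [5.7, 2.6, -37.6]]
260 [[5.6, -3.1, -39.8], [6.6, -0.3, -41.8], [5.5, 2.5, -39.7]]
pos [0.483  0.2902 0.2345] yaw 57.3 j [ 0.4   0.05  1.63 -0.    1.46 -0.6 ] F [-0.6  0.9 -0.2] clk 6.9
shift [-170.  -255.    -1.7] turn z -24.7
```

```bash
python3 -m crank '{"moves":[[0,0,-1,-8,-12,0,0],[0,0,-4,-25,-37,0,0],[0,0,-7,-47,-70,0,0],[0,0,-10,-70,-105,0,0],[0,0,-13,-93,-140,0,0],[0,0,-16,-115,-173,0,0],[0,0,-19,-136,-205,0,0],[0,0,-22,-154,-231,0,0],[0,0,-24,-164,-247,0,0],[0,0,-25,-169,-254.4,0,0],[0,0,-25,-169,-254.4,0,0],[0,0,-25,-169,-254.4,0,0]]}'
python3 - <<'E'
from h import *
s=observe();p,d=read_camera("wrist")
np.save("pics/w6.npy",d)
print(s["clock"])
cv2.imwrite("pics/w6.png",p);rel([.4878,-.0153,.222],82)
print("hole pred",wproj([[.4882,-.0163,.188],[.5244,.0115,.2]],s))
cv2.imwrite("pics/w6z.png",cv2.resize(p[130:280,176:376],(800,600),interpolation=cv2.INTER_CUBIC))
E
```

```text
clock: 8.1
eef_pos: [0.488, -0.0146, 0.2353]
orientation: [[-0.991, 0.135, -0.002], [0.135, 0.991, 0.001], [0.002, 0.0, -1.0]]
wrist_force: [-0.2, 0.9, 0.3]
width: 0.145
grip_force: 30.0
8.1
pos [ 0.4881 -0.0143  0.2355] yaw 82.3 j [-0.19 -0.14  1.82  0.    1.47 -1.63] F [ 0.5  0.8 -0.2] clk 8.15
shift [ 0.1 -1.  13.5] turn z 0.3
hole pred [[275.51253967 219.41410717]
 [314.23566746 260.26506646]]
```

View pics/w6z.png

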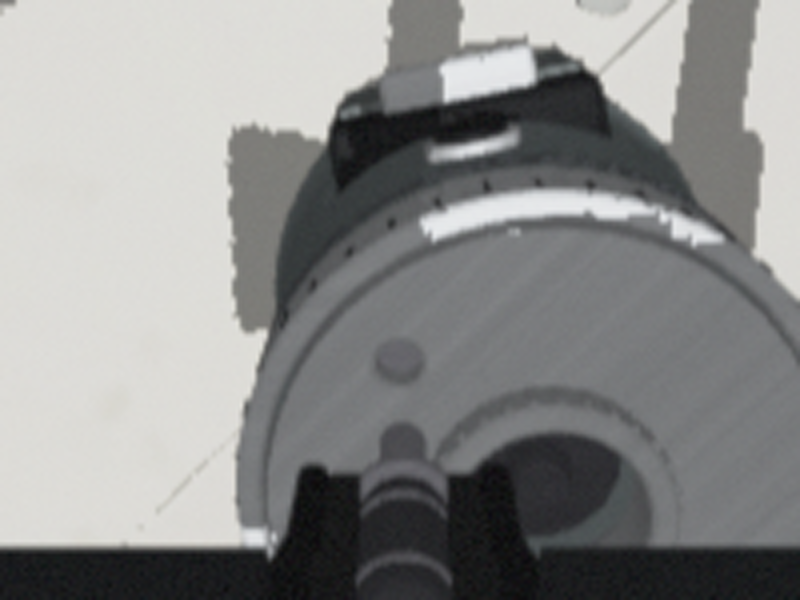

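The hole is at pixel (275.4,219.9), within 0.5 px of the prediction. The pin nose is at about (276.4,237). I'll check the pin axis against the hole.

```bash
python3 - <<'E'
from h import *
s=observe();R=np.array(s["orientation"]);e=np.array(s["eef_pos"])
p=cv2.imread("pics/w6.png");g=cv2.cvtColor(p,cv2.COLOR_BGR2GRAY)
for r in range(234,246): print(r,g[r,266:288])
d=np.load("pics/w6.npy")
for r in (238,240,242,244):print(r,[(wtool((c,r),d[r,c])*1000).round(1).tolist() for c in range(271,284,2)])
h=wray((275.4,219.9),.188,s);print("hole w",h.round(4),"in tool",(R.T@(h-e)*1000).round(1))
for t in ([-.5,-.9,5],[-.5,0,5],[-.5,-.9,-20]): print(t,wproj(e+R@(np.array(t)/1000),s))
E
```

```text
234 [122 126 126 126 126 123 123 121 119 118 117 115 118 120 122 122 121 121
 122 123 124 123]
235 [126 123 128 127 124 119 120 119 107 103 100 100 105 115 119 121 120 124
 123 122 122 122]
236 [127 125 125 124 123 120 111  98  88  83  81  81  85  97 110 119 123 123
 121 122 120 122]
237 [124 125 124 120 119 115  93  80  79  76  75  77  77  80  90 109 121 122
 123 123 121 120]
238 [125 122 123 120 118 101  78  75  75  75  74  78  78  76  78  92 118 122
 122 121 121 113]
239 [124 121 120 120 114  85  76  76  74  75  77  76  75  76  76  80 108 121
 121 118 111  99]
240 [122 120 119 120 111  82  74  75  75  78  76  75  77  75  75  77  98 119
 120 114  97  88]
241 [121 118 119 119 113  80  73  77  77  78  75  76  76  76  77  77  96 118
 119 109  89  89]
242 [118 118 117 118 114  80  74  76  78  78  77  78  76  76  73  78  96 116
 117  96  87  88]
243 [119 118 118 118 115  79  74  74  77  78  78  78  77  76  75  75  97 116
 112  90  91 100]
244 [117 118 117 119 106  78  77  77  79  81  82  81  79  81  78  78  92 110
 102  92 106 107]
245 [118 119 109 106  91  81  88  91  94  94  99  98  99  94  91  87  84  91
  85  91 106 113]
238 [[0.8, -4.7, 4.0], [3.3, -3.3, -2.0], [3.7, -1.9, -2.8], [4.2, -0.5, -4.0], [3.4, 0.8, -2.2], [2.6, 2.2, -0.3], [-17.8, 4.8, 48.1]]
240 [[1.5, -4.6, -1.3], [3.3, -3.2, -5.4], [4.5, -1.9, -8.2], [4.1, -0.5, -7.2], [3.5, 0.8, -5.8], [2.1, 2.2, -2.7], [-19.6, 4.8, 47.8]]
242 [[1.4, -4.6, -4.4], [3.1, -3.2, -8.3], [3.5, -1.9, -9.2], [4.1, -0.5, -10.6], [3.0, 0.8, -8.1], [2.5, 2.1, -6.9], [-20.9, 4.8, 46.5]]
244 [[8.2, -4.2, -23.0], [8.0, -3.0, -22.6], [8.6, -1.8, -23.8], [9.2, -0.6, -25.3], [8.1, 0.7, -22.7], [8.1, 1.9, -22.7], [-22.6, 4.8, 46.3]]
hole w [ 0.4888 -0.0162  0.188 ] in tool [-1.  -1.7 47.5]
[-0.5, -0.9, 5] [[276.43993333 239.14158978]]
[-0.5, 0, 5] [[277.70726165 239.14072864]]
[-0.5, -0.9, -20] [[276.46713467 254.74437544]]
```

```bash
python3 -m crank '{"moves":[[0,0,0,-0.4,-0.4,5,0],[0,0,0,-0.8,-0.8,12,0],[0,0,0,-0.8,-0.8,20,0],[0,0,0,-0.8,-0.8,27,0],[0,0,0,-0.8,-0.8,33,0],[0,0,0,-0.8,-0.8,37,0],[0,0,0,-0.8,-0.8,38,0],[0,0,0,-0.8,-0.8,38,0],[0,0,0,-0.8,-0.8,38,0]]}'
python3 - <<'E'
from h import *
s=observe();rel([.4878,-.0153,.222],82)
p,d=read_camera("wrist");g=cv2.cvtColor(p,cv2.COLOR_BGR2GRAY)
cv2.imwrite("pics/w7z.png",cv2.resize(p[205:265,236:316],(800,600),interpolation=cv2.INTER_CUBIC))
E
```

```text
clock: 9.05
eef_pos: [0.4894, -0.0158, 0.1986]
orientation: [[-0.991, 0.134, 0.001], [0.134, 0.991, -0.0], [-0.001, -0.0, -1.0]]
wrist_force: [0.3, -0.2, -0.3]
width: 0.145
grip_force: 30.0
pos [ 0.4894 -0.0158  0.1986] yaw 82.3 j [-0.19 -0.11  1.86  0.    1.39 -1.63] F [ 0.3 -0.2 -0.3] clk 9.05
shift [  1.6   0.3 -23.4] turn z 0.3
```

View pics/w7z.png

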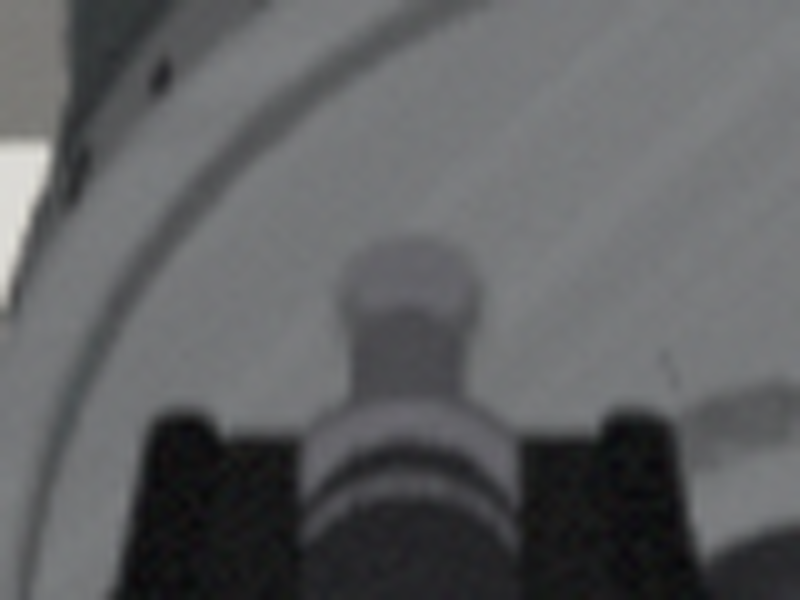

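The hole is at zoom (411,304), pixel about (276.7,235). The pin is straight above it in the columns (centre 408).

```bash
python3 - <<'E'
from h import *
s=observe();R=np.array(s["orientation"]);e=np.array(s["eef_pos"])
for px in ((276.7,235),(276.7,228.25)):
  h=wray(px,.188,s);print(h.round(4),(R.T@(h-e)*1000).round(1))
E
python3 -m crank '{"moves":[[0,0,0,0,0,2,0],[0,0,0,0,0,4,0],[0,0,0,0,0,5,0],[0,0,0,0,0,6,0],[0,0,0,0,0,6,0]]}'
```

```text
[ 0.489  -0.0165  0.188 ] [ 0.3 -0.7 10.7]
[ 0.4838 -0.0158  0.188 ] [ 5.6 -0.7 10.7]
clock: 9.6
eef_pos: [0.489, -0.0157, 0.192]
orientation: [[-0.991, 0.134, -0.0], [0.134, 0.991, 0.0], [0.0, 0.0, -1.0]]
wrist_force: [0.0, -0.1, -0.4]
width: 0.147
grip_force: 30.0
```

```bash
python3 -m crank '{"moves":[[0,0,0,0,0,1,0],[0,0,0,0,0,2,0],[0,0,0,0,0,3,0],[0,0,0,0,0,4,0],[0,0,0,0,0,5,0],[0,0,0,0,0,5,0]]}'
```

```text
clock: 10.2
eef_pos: [0.489, -0.0157, 0.187]
orientation: [[-0.991, 0.134, -0.0], [0.134, 0.991, 0.0], [0.0, -0.0, -1.0]]
wrist_force: [0.3, 0.1, -0.6]
width: 0.144
grip_force: 30.0
```

```bash
python3 -m crank '{"moves":[[0,0,0,0,0,0.5,0],[0,0,0,0,0,1,0],[0,0,0,0,0,1.5,0],[0,0,0,0,0,2,0],[0,0,0,0,0,2.5,0],[0,0,0,0,0,2.5,0]]}'
python3 -m crank '{"moves":[[0,0,0,0,0,0.3,0],[0,0,0,0,0,0.6,0],[0,0,0,0,0,1,0],[0,0,0,0,0,1,0]]}'
```

```text
clock: 10.8
eef_pos: [0.4891, -0.0158, 0.1846]
orientation: [[-0.991, 0.134, -0.0], [0.134, 0.991, 0.0], [0.0, -0.0, -1.0]]
wrist_force: [0.0, -0.7, -0.8]
width: 0.146
grip_force: 30.0
clock: 11.2
eef_pos: [0.4894, -0.0158, 0.1843]
orientation: [[-0.991, 0.134, 0.001], [0.134, 0.991, -0.0], [-0.001, -0.0, -1.0]]
wrist_force: [-0.8, 1.0, 3.4]
width: 0.142
grip_force: 30.0
```

```bash
python3 - <<'E'
from h import *
s=observe();R=np.array(s["orientation"])
P=lambda t:R.T@np.array([45*np.cos(np.radians(-141.4-t)),45*np.sin(np.radians(-141.4-t)),0])
for a in range(0,72,6): print(a,[(P(a+b)-P(a))[:2].round(2).tolist() for b in (2,4,6)])
E
```

```text
0 [[1.12, 1.1], [2.19, 2.25], [3.23, 3.43]]
6 [[1.0, 1.22], [1.95, 2.46], [2.86, 3.75]]
12 [[0.86, 1.31], [1.68, 2.65], [2.45, 4.02]]
18 [[0.72, 1.4], [1.39, 2.82], [2.01, 4.26]]
24 [[0.57, 1.46], [1.09, 2.95], [1.56, 4.45]]
30 [[0.41, 1.51], [0.78, 3.04], [1.09, 4.58]]
36 [[0.25, 1.55], [0.45, 3.11], [0.6, 4.67]]
42 [[0.09, 1.57], [0.13, 3.14], [0.11, 4.71]]
48 [[-0.07, 1.57], [-0.2, 3.13], [-0.38, 4.69]]
54 [[-0.24, 1.55], [-0.53, 3.1], [-0.87, 4.63]]
60 [[-0.4, 1.52], [-0.85, 3.02], [-1.35, 4.51]]
66 [[-0.55, 1.47], [-1.16, 2.92], [-1.82, 4.35]]
```

```bash
python3 -m crank '{"moves":[[0,0,0,1.1,1.1,0,0],[0,0,0,2.2,2.25,0,0],[0,0,0,3.2,3.4,0,0],[0,0,0,3.2,3.4,0,0]]}'
python3 -m crank '{"moves":[[0,0,0,1,1.2,0,0],[0,0,0,1.95,2.45,0,0],[0,0,0,2.85,3.75,0,0],[0,0,0,2.85,3.75,0,0]]}'
```

```text
clock: 11.6
eef_pos: [0.4872, -0.0126, 0.1843]
orientation: [[-0.991, 0.134, 0.002], [0.134, 0.991, -0.002], [-0.002, -0.001, -1.0]]
wrist_force: [2.1, -4.6, 4.6]
width: 0.148
grip_force: 30.0
clock: 12.0
eef_pos: [0.4848, -0.0085, 0.1843]
orientation: [[-0.991, 0.134, 0.002], [0.134, 0.991, -0.001], [-0.002, -0.001, -1.0]]
wrist_force: [2.4, -4.8, 4.5]
width: 0.145
grip_force: 30.0
```

```bash
python3 -m crank '{"moves":[[0,0,0,0.85,1.3,0,0],[0,0,0,1.7,2.65,0,0],[0,0,0,2.45,4,0,0],[0,0,0,2.45,4,0,0]]}' | grep -E "pos|force"
python3 -m crank '{"moves":[[0,0,0,0.7,1.4,0,0],[0,0,0,1.4,2.8,0,0],[0,0,0,1.4,2.8,0,0]]}' | grep -E "pos|force"
```

```text
eef_pos: [0.4829, -0.0043, 0.1843]
wrist_force: [2.4, -4.8, 3.8]
grip_force: 30.0
eef_pos: [0.4818, -0.0014, 0.1843]
wrist_force: [2.6, -5.1, 3.9]
grip_force: 30.0
```

```bash
python3 -m crank '{"moves":[[0,0,0,0.6,1.45,0,0],[0,0,0,1.2,2.9,0,0],[0,0,0,1.2,2.9,0,0]]}' | grep -E "pos|force"

```

```text
eef_pos: [0.481, 0.0016, 0.1843]
wrist_force: [1.4, -4.8, 3.9]
grip_force: 30.0
```

```bash
python3 -m crank '{"moves":[[0,0,0,0.5,1.5,0,0],[0,0,0,1,3,0,0],[0,0,0,1,3,0,0]]}' | grep -E "pos|force"

```

```text
eef_pos: [0.4803, 0.0046, 0.1843]
wrist_force: [1.9, -5.0, 4.7]
grip_force: 30.0
```

```bash
python3 -m crank '{"moves":[[0,0,0,0.4,1.5,0,0],[0,0,0,0.8,3.05,0,0],[0,0,0,0.8,3.05,0,0]]}' | grep -E "pos|force"

```

```text
eef_pos: [0.4799, 0.0077, 0.1843]
wrist_force: [1.4, -4.9, 4.7]
grip_force: 30.0
```

```bash
python3 -m crank '{"moves":[[0,0,0,0.3,1.55,0,0],[0,0,0,0.55,3.1,0,0],[0,0,0,0.55,3.1,0,0]]}' | grep -E "pos|force"

```

```text
eef_pos: [0.4797, 0.0109, 0.1843]
wrist_force: [0.8, -5.6, 4.7]
grip_force: 30.0
```

At 38°.

```bash
python3 -m crank '{"moves":[[0,0,0,0.2,1.55,0,0],[0,0,0,0.35,3.1,0,0],[0,0,0,0.35,3.1,0,0]]}' | grep -E "pos|force"

```

```text
eef_pos: [0.4797, 0.0139, 0.1843]
wrist_force: [0.3, -6.1, 5.2]
grip_force: 30.0
```

```bash
python3 -m crank '{"moves":[[0,0,0,0.1,1.55,0,0],[0,0,0,0.13,3.1,0,0],[0,0,0,0.13,3.1,0,0]]}' | grep -E "pos|force"

```

```text
eef_pos: [0.4795, 0.0178, 0.1837]
wrist_force: [0.7, -2.8, 1.8]
grip_force: 30.0
```

The z reading dropped 0.6 mm and the force fell at about 46°, so the nose is entering the seat. I'll press gently straight down.

```bash
python3 -m crank '{"moves":[[0,0,0,0,0,0.5,0],[0,0,0,0,0,1,0],[0,0,0,0,0,1,0]]}' | grep -E "pos|force"

```

```text
eef_pos: [0.4795, 0.0183, 0.1827]
wrist_force: [0.2, -1.7, 3.5]
grip_force: 30.0
```

```bash
python3 -m crank '{"moves":[[0,0,0,0,0.4,0.3,0],[0,0,0,0,0.8,0.6,0],[0,0,0,0,0.8,1,0],[0,0,0,0,0.8,1,0]]}' | grep -E "pos|force"

```

```text
eef_pos: [0.4797, 0.019, 0.1816]
wrist_force: [0.7, -1.6, 1.8]
grip_force: 30.0
```

```bash
python3 -m crank '{"moves":[[0,0,0,0,0.2,0.6,0],[0,0,0,0,0.4,1.2,0],[0,0,0,0,0.4,2,0],[0,0,0,0,0.4,2,0]]}' | grep -E "pos|force"

```

```text
eef_pos: [0.4799, 0.0195, 0.1798]
wrist_force: [-0.5, -0.1, 4.4]
grip_force: 30.0
```

```bash
python3 -m crank '{"moves":[[0,0,0,0,0.1,0.6,0],[0,0,0,0,0.2,1.2,0],[0,0,0,0,0.2,1.8,0],[0,0,0,0,0.2,2.4,0],[0,0,0,0,0.2,2.4,0]]}' | grep -E "pos|force"

```

```text
eef_pos: [0.4798, 0.0196, 0.1772]
wrist_force: [0.4, 0.8, 1.6]
grip_force: 30.0
```

```bash
python3 -m crank '{"moves":[[0,0,0,0,0,1,0],[0,0,0,0,0,2,0],[0,0,0,0,0,3,0],[0,0,0,0,0,4,0],[0,0,0,0,0,5,0],[0,0,0,0,0,6,0],[0,0,0,0,0,7,0],[0,0,0,0,0,8,0],[0,0,0,0,0,8,0]]}' | grep -E "pos|force"

```

```text
eef_pos: [0.4799, 0.0196, 0.1692]
wrist_force: [2.2, 2.9, 3.6]
grip_force: 30.0
```

```bash
python3 -m crank '{"moves":[[0,0,0,-0.3,-0.3,0.5,0],[0,0,0,-0.3,-0.3,1,0],[0,0,0,-0.3,-0.3,1.5,0],[0,0,0,-0.3,-0.3,2,0],[0,0,0,-0.3,-0.3,2.5,0],[0,0,0,-0.3,-0.3,3,0],[0,0,0,-0.3,-0.3,3,0]]}' | grep -E "pos|force"

```

```text
eef_pos: [0.4801, 0.0194, 0.1665]
wrist_force: [1.6, 4.5, 5.5]
grip_force: 30.0
```

```bash
python3 -m crank '{"moves":[[0,0,0,0,0.2,0.5,0],[0,0,0,0,0.2,1,0],[0,0,0,0,0.2,1.5,0],[0,0,0,0,0.2,1.5,0]]}' | grep -E "pos|force"

```

```text
eef_pos: [0.4804, 0.0194, 0.1663]
wrist_force: [-3.1, 5.3, 13.3]
grip_force: 30.0
```

The washer is home (TCP at 0.1663, as calculated, and 13 N). I'll relieve the press, open, raise and check.

```bash
python3 -m crank '{"moves":[[0,0,0,0,0,-0.7,0],[0,0,0,0,0,-1.2,0],[0,0,0,0,0,-1.2,0.4],[0,0,0,0,0,-1.2,0.4],[0,0,0,0,0,-1.2,0.4],[0,0,0,0,0,-1.2,0.4],[0,0,0,0,0,-1.2,0.4],[0,0,0,0,0,-8,0.4],[0,0,0,0,0,-25,0.4],[0,0,0,0,0,-50,0.4],[0,0,0,0,0,-75,0.4],[0,0,0,0,0,-80,0.4]]}'
python3 - <<'E'
from h import *
s,_=read_camera("side");so=observe();w,d=read_camera("wrist");R=np.array(so["orientation"])
f=lambda p,x,y:cv2.resize(p[y:y+75,x:x+100],(400,300),interpolation=cv2.INTER_CUBIC)
cv2.imwrite("pics/z8.png",np.hstack([f(s,280,180),f(w,226,195)]))
for r in range(215,270,4):
  T=wtool((276,r),d[r,276]);print(r,(R@T+so["eef_pos"]).round(4))
E
```

```text
clock: 19.3
eef_pos: [0.482, 0.019, 0.2487]
orientation: [[-0.991, 0.134, 0.006], [0.134, 0.991, -0.001], [-0.006, -0.0, -1.0]]
wrist_force: [-0.3, -0.3, 0.5]
width: 0.401
grip_force: 0.0
215 [0.4728 0.019  0.2168]
219 [0.4744 0.0188 0.2218]
223 [0.477  0.0184 0.2234]
227 [0.4806 0.018  0.2226]
231 [0.484  0.0175 0.2222]
235 [0.4974 0.0156 0.1978]
239 [0.4994 0.0154 0.2019]
243 [0.5169 0.013  0.1708]
247 [0.5175 0.0129 0.1786]
251 [0.5215 0.0123 0.179 ]
255 [0.5251 0.0119 0.18  ]
259 [0.53   0.0112 0.1786]
263 [0.5397 0.0099 0.1682]
267 [0.5492 0.0085 0.1589]
```

View pics/z8.png

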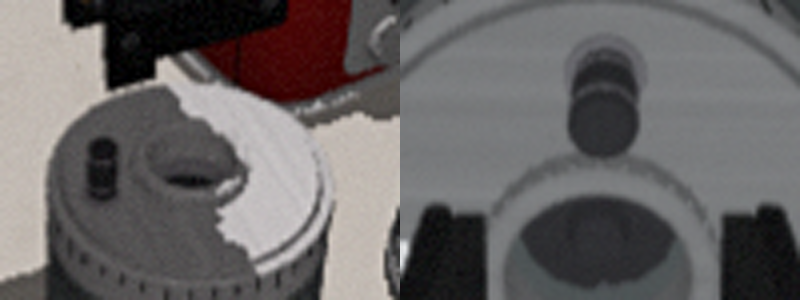

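The pin stands upright with its washer on the collar and its head at 0.2224 m (0.222 m expected when home). The gripper is clear, so I'm handing the job in.

```bash
python3 -m crank '{"moves":[[0,0,0,0,0,0,0.4],[0,0,0,0,0,0,0.4],[0,0,0,0,0,0,0.4]]}' | grep force; python3 -c "
from bench import job_done;print(job_done())"
```

```text
wrist_force: [-0.3, 0.9, -0.6]
grip_force: 0.0
the job is handed in; nothing more can be done
None
```

The pin dropped into the hidden seat hole after about 46° of clockwise turning, is pushed fully home and released, and the job was handed in at about 20 s; the judge's result was not shown.

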